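Bolt the stop rail down and reset the stop to the next hole

ROBOT

A 7-joint arm with a two-finger parallel gripper is mounted at the origin on a cart in front of the work surface, level with it; the furniture and walls round the work are solid. World frame = base frame: x ahead of the robot, y to its left, z up, the work surface at z = 0. Lengths are in m, angles in rad, forces in N, time in s.
With the tool pointing down it reaches from about 0.4 to 0.75 m from the base axis. Payload 19.5 kg.
Tool frame: the origin (TCP) lies on the centre line of the jaws, within the pads' length; the fingertips stand 11 mm ahead of it and the grasp point (between the pads) lies 8 mm behind it; z points along the fingers, y is the line along which they close (so a half turn about z gives the same grasp; the last joint's range is limited). The gripper opens to 85 mm and grips with 20 to 120 N. Pads are 22 mm wide; open, the fingers measure 114 mm over their backs; the gripper's body (76 mm by 85 mm) begins 54 mm behind the grasp point. The pads swing forward as they close: fully open they stand 13 mm farther back than shut.
Start: joints at [1.286, 0.707, -0.028, 1.485, 0.022, 0.951, -0.075], TCP at [0.138, -0.558, 0.242] pointing down, gripper open.
Joint ranges: [-2.71, 2.71], [-0.32, 2.16], [-1.57, 1.52], [0, 2.45], [-1.46, 4.6], [0, 2.02], [-2.83, 2.83]. Speed limits (rad/s): [1.89, 1.89, 2.57, 2.57, 3.01, 3.01, 3.01].

INTERFACE

Orientations are given as a rotation vector (axis times angle).
In Python, from station import read_state, viewer, finish_job gives the robot as it stands.
- The arm moves only by the shell command python3 -m jog 'ROWS' [FORCE]. ROWS is text: rows parted by semicolons, each of 5 numbers parted by spaces: the shift along the world's x, y, z in m, then the turn about the world's z in rad, then the opening, from -1 (shut) to 1 (fully open). A call has 1 to 8 rows; each row shifts and turns the commanded pose from where the row before left it; what a row does not reach is not made up. A row lasts 1/10 s, in which the tool goes at most 50 mm and 8.59 degrees, less where a joint would pass 70% of its speed; a pose out of reach is approached as far as the arm can. A call with a gripper value outside its range is refused whole. The fingers move at their own pace and stop on an object; FORCE is the grip in N (left out, the last holds). Time passes only in rows, so rows that do not move let the fingers close. It gives the time, the measured TCP pose, the force, the opening and the grip force at its end, in the units of the state.
- read_state(): the state, without advancing time (a new reading comes with each control period).
- viewer.snapshot(name): name is "scene" or "top"; returns the picture (480x640x3 uint8, blue, green, red); there is no depth.
- viewer.camera_info(name): a dict with "fx", "fy", "cx", "cy" (pixels), "R" (3x3) and "t" (3): a world point X has camera coordinates R X + t. Camera axes: x right, y down, z forward; pixel columns grow to the right and rows downward; lengths in m; the calibration is good to about 2 mm. A picture is of the moment at which its call begins. camera_info takes no time and is no camera call.
- finish_job(): hands the job in; it is judged then, once.
The state is a dict: "time_s": time; "joints": joint angles; "joint_velocities": joint speeds; "joint_efforts": joint torques, N m; "position": TCP position; "ee_rot": TCP orientation; "contact_force": force on the tool from outside, world axes, zero at the start; "wrist_torque": the same for the moment, N m; "opening": opening from 0.0 (shut) to 1.0 (fully open); "grasp_force": force on a finger pad.
Only numpy, scipy, OpenCV 4.12 (cv2) and the standard library are available. Lean on these libraries where they do the work, as an engineer would, in place of code of your own. Each camera call takes 0.05 s, during which the arm holds its last target. There are 200 camera calls.

TASK

Lock the hinged rail down by sliding its red-knobbed barrel bolt fully home into the keeper, because the rail can lift if it is not bolted. Then grip the black plunger knob, pull it up, slide the yellow tube section towards the bolt to the very next hole (not past it) and let the pin go fully down into that hole. Finish while still gripping the plunger knob with the pin held fully down: do not let go, and leave the small things lying round the stand alone.

Things in the scene. Friction and masses are not known exactly. Their poses are not given: they have to be found in the camera images.
- stop_stand: Blue base plate 100 x 330 x 10 mm, fixed to the table. Origin: centre of its underside; z up, +y along the rail from its hinge (y -145 mm) to the bolt. Aluminium rail 30 mm square, top 57 mm above the table, with three 10.4 mm holes on top at y -70, -30, +10 mm. Steel keeper loop, 82 mm high, 34 mm wide, from y +139 to +155 mm.
- rail (a joint): Hinge of the rail at its end away from the bolt, rad: 0 lying down on its rest, grows as the bolt end lifts. Only weight holds it down until the bolt is in the keeper; pulling the plunger up before that can lift the rail. With the bolt home it has about 0.007 rad of play.
- lock_bolt (a joint): Barrel bolt (10 mm steel rod on top of the rail's free end), m: slides along the stand's +y; 0 fully drawn back, 0.033 at its end stop, fully home in the keeper. Starts 0 to 0.010. Friction about 3 N, no spring.
- bolt_knob (a point): Grip point on the bolt's red upright knob: cylinder 14 mm across, from 15 mm below to 18 mm above this point, on an 8 mm stem. The point is 103 mm above the table; the straps and rod under it stay below 78 mm. Moves with the bolt; axes as the stand's.
- tube_section (a joint): Place of the yellow tube section (42 mm square, 70 mm long, steel stop angle on its side) on the rail, m: grows along the stand's +y, towards the bolt. 0 = first hole (start), 0.040 = next hole, 0.080 = last. The pin holds it with about 1 mm of play unless pulled; friction about 2.5 N.
- plunger (a joint): Lift of the spring lock plunger carried by the yellow section, m: 0 = pin fully down in a hole, 0.008 = pin just clear of the hole (or resting on the rail between holes), 0.012 = upper stop. A spring pushes it down with 6 N at 0, 14 N at the stop. Let down over a hole, the 8 mm pin drops in.
- pull_knob: Black knurled knob with a red dot on top: upright cylinder 24 mm across, 26 mm high, on the plunger. Origin: its centre, 101 mm above the table when the pin is down; axes as the stand's. Below it the steel housing (20 mm across) tops out at 83 mm, the yellow section at 63 mm. Moves with plunger and section.
- hex_key_5: Bystander: steel hex key, 33 x 83 x 5 mm, lying loose in front of the stand. Leave alone.
- alu_tags: Bystander: small pile of aluminium tags, 33 x 57 x 10 mm, loose in front of the stand. Leave alone.
- pen_2: Bystander: blue pen, 12 x 145 x 9 mm, loose behind the stand. Leave alone.
- spare_spring: Bystander: steel coil spring, 16 x 32 x 16 mm, loose behind the stand. Leave alone.

How it is judged:
On the way, in this order (a step that is already met when the one before it is completed fails the run):
1. the bolt is fully home in the keeper while the section still stands at the first hole (value of joint lock_bolt above 0.03 m and value of joint rail below 0.012 rad and value of joint tube_section below 0.003 m), for 0.2 s.
2. the plunger is pulled up clear of its hole with the bolt home (value of joint lock_bolt above 0.03 m and value of joint rail below 0.012 rad and value of joint plunger above 0.008 m), for 0.1 s.
3. the section stands at the next hole with the pin fully down in it (value of joint lock_bolt above 0.03 m and value of joint rail below 0.012 rad and value of joint tube_section between 0.037 and 0.043 m and value of joint plunger below 0.002 m), for 0.2 s.
At the end, for the whole second after the job is handed in: The bolt is home (joint over 30 of 33 mm), the rail down (under 0.012 rad), the section at the next hole (40 mm, within 3 mm) and still, the pin fully down (plunger under 2 mm), and the fingers still grip the plunger knob (contact over 4 N) (all of step 3 and contact force between the fingers and pull_knob above 4 N and velocity of joint tube_section between -0.01 and 0.01 m/s); the arm keeps its last pose, push and grip.
It fails at once if the rail is lifted off its rest (over 0.03 rad) (value of joint rail above 0.03 rad).
It fails at once if the section is slid well past the next hole (over 55 mm) (value of joint tube_section above 0.055 m).
It fails at once if a bystander is pushed away (over 20 mm) (distance of any of hex_key_5, alu_tags, pen_2, spare_spring from where it was at the start of the episode above 0.02 m).
It also fails if it takes over 38 s, if anything falls off the work surface, if the arm or the gripper's body presses on something with over 40 N, if the wrist force passes 120 N, or if a joint passes its speed limit or range.

## Working session

There is one attempt and no reset: what is moved stays moved. The work goes in short steps, Python scripts to look and compute and a shell command to move; the robot and the scene stay as the last step left them, time stands still between calls to the robot, and variables do not carry over. Pictures are saved under pics/ and viewed, at most 10 in all, crops included, and the job is handed in when it is done.

```bash
mkdir -p pics
python3 - <<'E'
from station import read_state, viewer
import cv2
for n in("scene","top"):
    cv2.imwrite(f"pics/{n}0.png",viewer.snapshot(n)); c=viewer.camera_info(n); print(n,c)
s=read_state(); print(s["time_s"],s["position"],s["ee_rot"],s["opening"])
E
```

```text
scene {'fx': 579.3718104034202, 'fy': 579.3718104034202, 'cx': 322.8472455297978, 'cy': 237.43178552334305, 'R': array([[-0.57908015, -0.8152693 ,  0.00146715],
       [-0.46491626,  0.32874745, -0.82205717],
       [ 0.66971565, -0.47671909, -0.56940307]]), 't': array([0.20182546, 0.37080794, 0.46556271])}
top {'fx': 553.486002760766, 'fy': 553.486002760766, 'cx': 314.95285730041206, 'cy': 245.02056620835307, 'R': array([[-0.01632962, -0.99985205, -0.00540654],
       [-0.98897239,  0.0169475 , -0.14712714],
       [ 0.147197  ,  0.00294438, -0.98910281]]), 't': array([-0.13507398,  0.57788118,  0.87382461])}
0.1 [ 0.13819338 -0.55793378  0.24192223] [-3.11760503e+00 -3.80366533e-01  2.62923487e-04] 1.0004842884599308
```

View pics/top0.png

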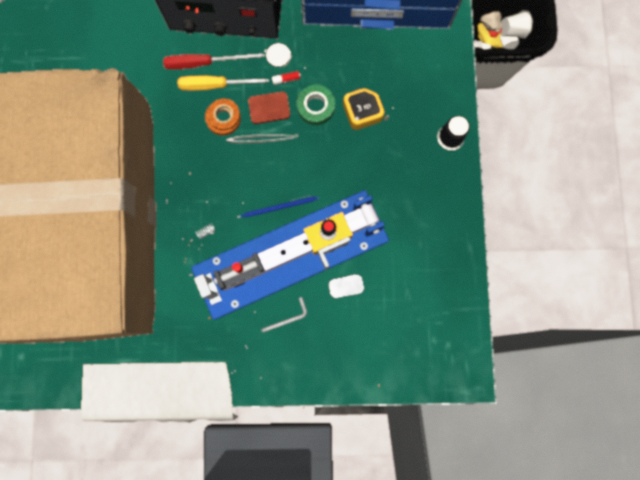

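View pics/scene0.png

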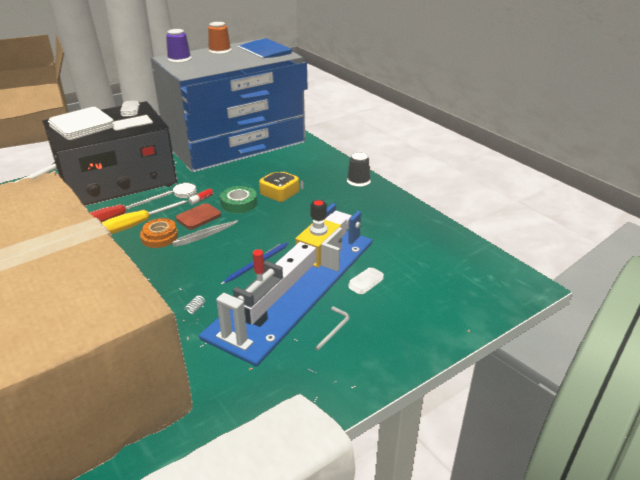

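The top view shows the stand running from the hinge (370,215) to the keeper (207,288). The bolt knob is at about (237,267) and the pull knob's red dot at (329,227). In the scene view the red knob is at (258,262) and the dot at (319,204). Next I'll compute their positions.

```bash
cat > h.py <<'E'
import numpy as np, cv2
from station import read_state, viewer
def ray(n,u,v):
    c=viewer.camera_info(n); R=np.array(c["R"]); o=-R.T@np.array(c["t"])
    d=R.T@np.array([(u-c["cx"])/c["fx"],(v-c["cy"])/c["fy"],1]); return o,d/np.linalg.norm(d)
def plane(n,u,v,z):
    o,d=ray(n,u,v); return o+d*(z-o[2])/d[2]
def tri(a,b):
    A=np.zeros((3,3));B=np.zeros(3)
    for n,u,v in(a,b):
        o,d=ray(n,u,v);M=np.eye(3)-np.outer(d,d);A+=M;B+=M@o
    return np.linalg.solve(A,B)
def blobs(img,lo,hi,roi,amin=8):
    h=cv2.cvtColor(img,cv2.COLOR_BGR2HSV); m=cv2.inRange(h,lo,hi)
    if lo[0]==0: m|=cv2.inRange(h,(172,lo[1],lo[2]),(180,255,255))
    k=np.zeros_like(m);x0,y0,x1,y1=roi;k[y0:y1,x0:x1]=m[y0:y1,x0:x1]
    n,l,s,c=cv2.connectedComponentsWithStats(k)
    return [(s[i],c[i],(l==i)) for i in range(1,n) if s[i][4]>=amin]
def red(n,roi): return blobs(viewer.snapshot(n),(0,140,90),(6,255,255),roi)
E
python3 - <<'E'
from h import *
t=cv2.imread("pics/top0.png");s=cv2.imread("pics/scene0.png")
for n,i,roi in(("top",t,(180,180,400,330)),("scene",s,(220,190,380,300))):
    for b in blobs(i,(0,140,90),(6,255,255),roi): print(n,b[0],b[1])
bl=blobs(t,(100,150,80),(125,255,255),(185,180,400,330),400)
for b in bl:
    pts=np.argwhere(b[2])[:,::-1].astype(np.float32)
    w=np.array([plane("top",u,v,0.01)[:2] for u,v in pts],np.float32)
    (cx,cy),sz,a=cv2.minAreaRect(w); bp=cv2.boxPoints(((cx,cy),sz,a)); 
    print("plate",cx,cy,sz,a); print(bp)
d=plane("top",329,226,.114);print(d)
E
```

```text
top [323 221  12  11 101] [328.26732673 225.76237624]
top [232 263  10   9  71] [236.84507042 266.94366197]
scene [314 200  10   6  44] [318.15909091 202.56818182]
scene [253 250  11  23 201] [258.10945274 260.66666667]
plate 0.5990966558456421 -0.09020841121673584 (0.031471189111471176, 0.3332073390483856) 23.403945922851562
[[ 0.5184788   0.05643797]
 [ 0.6508325  -0.2493555 ]
 [ 0.6797145  -0.23685479]
 [ 0.54736084  0.06893867]]Traceback (most recent call last):
  File "<stdin>", line 8, in <module>
  File "h.py", line 7, in plane
    o,d=ray(n,u,v); return o+d*(z-o[2])/d[2]
        ~~~^^^^^^^
  File "h.py", line 4, in ray
    c=viewer.camera_info(n); R=np.array(c["R"]); o=-R.T@np.array(c["t"])
ValueError: time passes only in moves, steps and waits
```

```bash
sed -i 's/^def ray/import functools\ninfo=functools.cache(viewer.camera_info)\ndef ray/; s/c=viewer.camera_info(n)/c=info(n)/' h.py
python3 - <<'E'
from h import *
t=cv2.imread("pics/top0.png")
m=np.zeros(t.shape[:2],bool)
for b in blobs(t,(100,150,80),(125,255,255),(185,180,400,330),60):
    if b[0][1]<206 and b[1][0]<320: continue
    print(b[0]); 
    if b[1][0]<320 and b[1][1]<215: continue
    m|=b[2]
pts=np.argwhere(m)[:,::-1]
w=np.array([plane("top",u,v,0.01)[:2] for u,v in pts],np.float32)
(cx,cy),sz,a=cv2.minAreaRect(w); print("plate",cx,cy,sz,a)
dot=tri(("top",328.3,225.8),("scene",318.2,202.6)); print("dot",dot, plane("top",328.3,225.8,.114))
kt=plane("top",236.8,267,.121);k=tri(("top",236.8,267),("scene",258.1,260.7));print("bolt",kt,k)
d=kt-plane("top",328.3,225.8,.114);print("yaw of +y",np.degrees(np.arctan2(d[1],d[0])),np.linalg.norm(d[:2]))
s=read_state();print(s["joints"],s["time_s"])
E
```

```text
[ 326  221   63   47 1031]
[ 204  254  121   66 2467]
plate 0.5426857471466064 -0.11403781175613403 (0.04785576090216637, 0.3328876495361328) 23.06602668762207
dot [ 0.59453473 -0.16589476  0.11274601] [ 0.59430131 -0.16587023  0.114     ]
bolt [ 0.53243783 -0.02688556  0.121     ] [ 0.53428737 -0.02448794  0.10123481]
yaw of +y 113.99432833655683 0.15213095796737972
[ 1.28626027  0.70696706 -0.02757928  1.48492953  0.02201434  0.95088442
 -0.0755026 ] 0.1
```

```bash
for i in 1; do python3 -m jog '0.025 0.033 -0.002 0.108 1;0.025 0.033 -0.002 0.108 1;0.025 0.033 -0.002 0.108 1;0.025 0.033 -0.002 0.108 1;0.025 0.033 -0.002 0.108 1;0.025 0.033 -0.002 0.108 1;0.025 0.033 -0.002 0.108 1;0.025 0.033 -0.002 0.108 1' 40; done
python3 -m jog '0.025 0.033 -0.002 0.108 1;0.025 0.033 -0.002 0.108 1;0.025 0.033 -0.002 0.108 1;0.025 0.033 -0.002 0.108 1;0.025 0.033 -0.002 0.108 1;0.025 0.033 -0.002 0.108 1;0.02 0.033 -0.002 0.108 1;0 0 0 0 1'
python3 - <<'E'
from h import *
from scipy.spatial.transform import Rotation as Ro
s=read_state();R=Ro.from_rotvec(s["ee_rot"]).as_matrix();print(s["time_s"],s["position"],s["joints"],np.degrees(np.arctan2(R[1,1],R[0,1])),R[:,2])
E
```

```text
time_s: 0.9
position: [0.3389, -0.2926, 0.2262]
ee_rot: [-2.669, -1.657, 0.0]
contact_force: [1.7, -1.3, -0.2]
opening: 1.004
grasp_force: 0.0
time_s: 1.7
position: [0.5099, -0.0584, 0.2118]
ee_rot: [-1.862, -2.529, -0.004]
contact_force: [-0.5, -0.8, 0.6]
opening: 1.001
grasp_force: 0.0
1.7 [ 0.5098699  -0.05842695  0.21176622] [ 0.27452589  0.67715278 -0.40055549  1.74449253  0.34722839  0.79007008
  0.00798084] 17.274073478789603 [ 3.72712888e-04  2.67466423e-03 -9.99996354e-01]
```

```bash
python3 -m jog '0.012 0.016 0 0.054 1;0.011 0.016 0 0.053 1;0 0 0 0 1;0 0 -0.03 0 1;0 0 -0.03 0 1;0 0 -0.02 0 1;0 0 0 0 1'
python3 - <<'E'
from h import *
cv2.imwrite("pics/s1.png",viewer.snapshot("scene")[140:360,180:440].repeat(2,0).repeat(2,1))
E
```

```text
time_s: 2.4
position: [0.5299, -0.0317, 0.1303]
ee_rot: [-1.737, -2.614, 0.004]
contact_force: [0.1, -0.4, 0.1]
opening: 1.002
grasp_force: 0.0
```

View pics/s1.png

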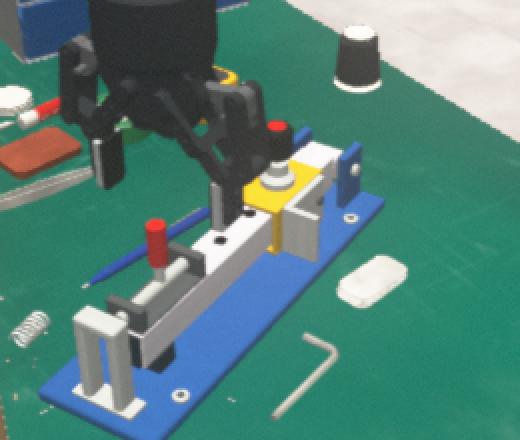

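The fingertips are at full-image pixels of about (234,228) and (291,245). The red knob sits between and below them, spanning (258,250)–(258,273). I'll check this by projecting the points.

Run:
```python
from h import *
c=info("scene");R=np.array(c["R"]);t=np.array(c["t"])
def pr(X):
    q=R@np.array(X)+t;return np.round([c["fx"]*q[0]/q[2]+c["cx"],c["fy"]*q[1]/q[2]+c["cy"]],1)
p=read_state()["position"];n=np.array([.918,.397,0])
print(p)
for s in(-1,1): print(pr(p+s*.045*n+[0,0,.002]))
print("tcp",pr(p),"knobtop",pr([.533,-.0265,.121]),"mid",pr([.533,-.0265,.1045]))
for b in red("scene",(220,190,380,300)): print(b[0],b[1])
```

```text
[ 0.53061064 -0.03155588  0.13186868]
[290.7 250.8]
[235.1 230.3]
tcp [262.3 241.5] knobtop [258.5 248.6] mid [259.3 258.6]
[314 200  10   6  44] [318.15909091 202.56818182]
[253 250  11  24 205] [258.13658537 260.83902439]
```

```bash
python3 -m jog '0.0025 0.0055 0 0.01 1;0 0 -0.018 0 1;0 0 -0.017 0 1;0 0 0 0 1;0 0 0 0 -1;0 0 0 0 -1;0 0 0 0 -1;0 0 0 0 -1' 40
python3 -m jog '0 0 0 0 -1;0 0 0 0 -1;0 0 0 0 -1;0 0 0 0 -1'
```

```text
time_s: 3.3
position: [0.5339, -0.0257, 0.0978]
ee_rot: [1.724, 2.626, 0.0]
contact_force: [-0.6, -0.8, -0.2]
opening: 0.332
grasp_force: 0.0
time_s: 3.7
position: [0.5338, -0.0256, 0.0976]
ee_rot: [1.724, 2.626, -0.0]
contact_force: [-1.2, -0.3, 6.2]
opening: 0.152
grasp_force: 38.9
```

```bash
python3 -m jog '-0.0024 0.0055 0 0 -1;-0.0024 0.0055 0 0 -1;-0.0024 0.0055 0 0 -1;-0.0024 0.0055 0 0 -1;0 0 0 0 -1'
python3 -m jog '-0.0012 0.0028 0 0 -1;-0.0012 0.0028 0 0 -1;-0.0012 0.0028 0 0 -1;0 0 0 0 -1'
```

```text
time_s: 4.2
position: [0.5241, -0.0032, 0.0975]
ee_rot: [1.723, 2.626, -0.0]
contact_force: [-2.4, 1.7, 5.8]
opening: 0.151
grasp_force: 39.0
time_s: 4.6
position: [0.5219, 0.0016, 0.0977]
ee_rot: [1.726, 2.62, -0.003]
contact_force: [12.3, -21.5, 1.8]
opening: 0.153
grasp_force: 39.0
```

```bash
python3 -m jog '0 0 0 0 -1;0.0006 -0.0014 0 0 -1;0 0 0 0 1;0 0 0 0 1;0 0 0 0 1;0 0 0 0 1;0 0 0 0 1;0 0 0 0 1'
python3 -m jog '0 0 0.03 0 1;0 0 0.035 0 1;0.012 -0.028 0 0 1;0.012 -0.028 0 0 1;0.012 -0.028 0 0 1;0.012 -0.028 0 0 1;0 0 0 0 1'
python3 - <<'E'
from h import *
im=viewer.snapshot("scene")
cv2.imwrite("pics/s2.png",im[140:360,180:440].repeat(2,0).repeat(2,1))
for b in blobs(im,(0,140,90),(6,255,255),(200,190,380,330)): print(b[0],b[1])
for b in red("top",(180,180,400,330)): print(b[0],b[1],plane("top",*b[1],.121))
E
```

```text
time_s: 5.4
position: [0.5211, 0.0035, 0.0973]
ee_rot: [-1.724, -2.626, 0.0]
contact_force: [0.1, 0.7, -0.3]
opening: 0.999
grasp_force: 0.0
time_s: 6.1
position: [0.5696, -0.1127, 0.1618]
ee_rot: [1.73, 2.622, -0.002]
contact_force: [-0.6, 1.0, -0.8]
opening: 0.998
grasp_force: 0.0
[200 190  13   9  66] [205.24242424 193.16666667]
[314 200  10   6  43] [318.06976744 202.60465116]
[200 205  16  10  58] [207.67241379 209.05172414]
[241 259  11  24 210] [246.75714286 270.20952381]
[217 270   6   8  41] [219.63414634 273.29268293] [ 0.52337447 -0.00113318  0.121     ]
```

View pics/s2.png

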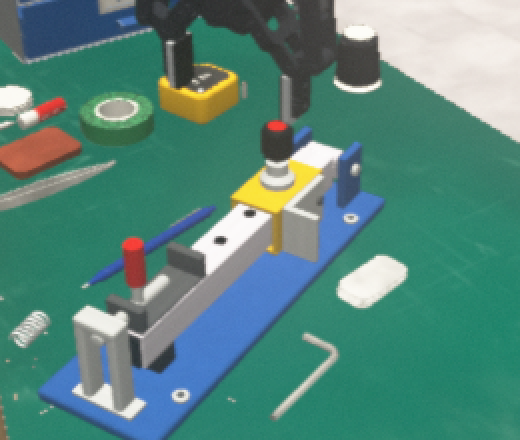

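Run:
```python
from h import *
a=plane("scene",258.1,260.75,.1045);b=plane("scene",246.76,270.2,.1045);print(a,b,np.linalg.norm(b-a))
im=viewer.snapshot("scene");cv2.imwrite("pics/k.png",cv2.resize(im[240:350,190:300],None,fx=5,fy=5,interpolation=cv2.INTER_CUBIC))
```

```text
[ 0.52985846 -0.02281555  0.1045    ] [ 5.20642737e-01 -4.52111642e-04  1.04500000e-01] 0.02418786953001001
```

View pics/k.png

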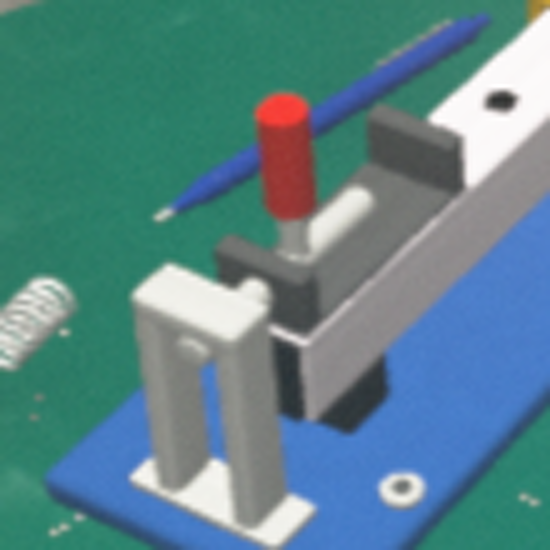

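The rod tip shows inside the keeper loop at crop (195,348), with the stem close against the front strap. However, the knob moved only about 24 mm in the image against 30 mm of tool travel, so the grip may have slipped. I'll check by pushing on the knob from behind with closed fingers.

```bash
python3 -m jog '-0.0111 0.0257 0 0 -1;-0.0111 0.0257 0 0 -1;-0.0111 0.0257 0 0 -1;0 0 0 0 -1;0 0 0 0 -1;0 0 0 0 -1;0 0 0 0 -1;0 0 0 0 -1'
python3 -m jog '0 0 -0.029 0 -1;0 0 -0.029 0 -1;0 0 0 0 -1;-0.0016 0.0037 0 0 -1;-0.0016 0.0037 0 0 -1;0 0 0 0 -1'
python3 -m jog '-0.0012 0.0028 0 0 -1;0 0 0 0 -1'
```

```text
time_s: 7.05
position: [0.5359, -0.032, 0.1622]
ee_rot: [-1.725, -2.626, 0.0]
contact_force: [0.7, -0.7, 0.2]
opening: 0.0
grasp_force: 0.0
time_s: 7.65
position: [0.5329, -0.0234, 0.1054]
ee_rot: [1.723, 2.626, 0.002]
contact_force: [0.5, 0.2, -1.0]
opening: 0.0
grasp_force: 0.0
time_s: 7.85
position: [0.5315, -0.0209, 0.1047]
ee_rot: [1.723, 2.626, 0.001]
contact_force: [-0.1, -1.0, 0.2]
opening: -0.0
grasp_force: 0.0
```

```bash
python3 -m jog '-0.0012 0.0028 0 0 -1;0 0 0 0 -1'
python3 -m jog '-0.0012 0.0028 0 0 -1;0 0 0 0 -1'
python3 -m jog '-0.0012 0.0028 0 0 -1;0 0 0 0 -1'
```

```text
time_s: 8.05
position: [0.5302, -0.0181, 0.1044]
ee_rot: [-1.724, -2.626, -0.0]
contact_force: [-0.2, 0.2, 0.4]
opening: -0.002
grasp_force: 0.0
time_s: 8.25
position: [0.5296, -0.0172, 0.1044]
ee_rot: [1.725, 2.623, -0.002]
contact_force: [4.4, -8.5, -1.1]
opening: 0.002
grasp_force: 5.0
time_s: 8.45
position: [0.5292, -0.0165, 0.1045]
ee_rot: [1.726, 2.619, -0.004]
contact_force: [11.8, -22.4, -3.5]
opening: 0.0
grasp_force: 12.5
```

The force rises at once on contact, with no movement, so the bolt is home against its stop. Next I'll move to the plunger knob.

```bash
python3 -m jog '0.006 -0.0138 0 0 -1;0 0 0.03 0 -1;0 0 0.028 0 0;0.0152 -0.0349 0 0 1;0.0152 -0.0349 0 0 1;0.0152 -0.0349 0 0 1;0.0150 -0.0347 0 0 1;0 0 0 0 1'
python3 -m jog '0 0 0 0 1;0 0 -0.02 0 1;0 0 0 0 1'
python3 - <<'E'
from h import *
im=viewer.snapshot("scene");print(read_state()["position"],read_state()["opening"])
cv2.imwrite("pics/s3.png",cv2.resize(im[110:290,220:420],None,fx=3,fy=3))
E
```

```text
time_s: 9.25
position: [0.5947, -0.1714, 0.1615]
ee_rot: [1.731, 2.621, -0.003]
contact_force: [-1.0, 0.6, 0.8]
opening: 0.992
grasp_force: 0.0
time_s: 9.55
position: [0.5935, -0.165, 0.1407]
ee_rot: [-1.721, -2.625, 0.001]
contact_force: [0.5, 0.7, 0.1]
opening: 1.004
grasp_force: 0.0
[ 0.5939599  -0.1651167   0.14188446] 1.0058840641955016
```

View pics/s3.png

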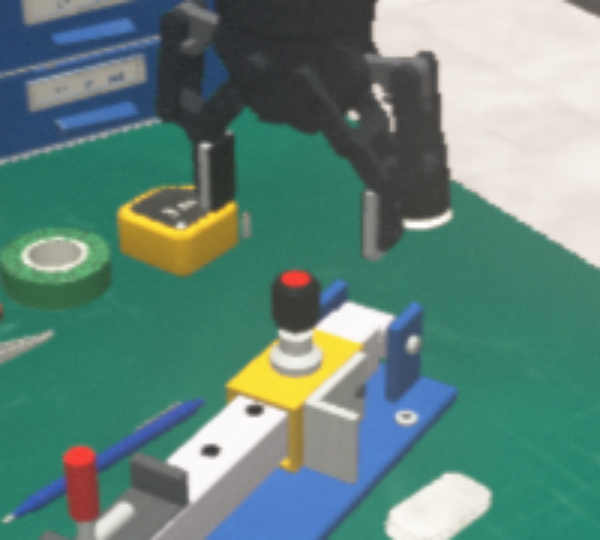

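The fingers straddle the knob: tips at crop (213,205) and (378,255), knob at (296,300). I'll go down and grip.

```bash
python3 -m jog '0.0005 -0.001 -0.02 0 1;0 0 -0.0245 0 1;0 0 0 0 1;0 0 0 0 -1;0 0 0 0 -1;0 0 0 0 -1;0 0 0 0 -1;0 0 0 0 -1' 60
python3 -m jog '0 0 0 0 -1;0 0 0 0 -1;0 0 0 0 -1'
```

```text
time_s: 10.4
position: [0.595, -0.1673, 0.0986]
ee_rot: [1.724, 2.626, -0.0]
contact_force: [-3.6, -1.0, 10.4]
opening: 0.261
grasp_force: 58.3
time_s: 10.7
position: [0.595, -0.1673, 0.0985]
ee_rot: [1.724, 2.626, -0.0]
contact_force: [-3.1, -0.1, 9.4]
opening: 0.26
grasp_force: 58.3
```

```bash
python3 -m jog '0 0 0.003 0 -1;0 0 0.003 0 -1;0 0 0.003 0 -1;0 0 0 0 -1'
python3 -m jog '0 0 0.0015 0 -1;0 0 0 0 -1;0 0 0 0 -1'
```

```text
time_s: 11.1
position: [0.5949, -0.1672, 0.1068]
ee_rot: [-1.724, -2.626, 0.0]
contact_force: [3.2, -0.7, -12.5]
opening: 0.262
grasp_force: 59.2
time_s: 11.4
position: [0.5948, -0.1672, 0.1081]
ee_rot: [-1.724, -2.626, 0.0]
contact_force: [1.4, -2.6, -12.1]
opening: 0.262
grasp_force: 59.2
```

```bash
python3 -m jog '0 0 0.0006 0 -1;-0.002 0.0046 0 0 -1;-0.002 0.0046 0 0 -1;-0.002 0.0046 0 0 -1;-0.002 0.0046 0 0 -1;0 0 0 0 -1'
python3 -m jog '-0.002 0.0046 0 0 -1;-0.002 0.0046 0 0 -1;-0.002 0.0046 0 0 -1;-0.002 0.0046 0 0 -1;0 0 0 0 -1;0 0 0 0 -1'
```

```text
time_s: 12.0
position: [0.5865, -0.1477, 0.1089]
ee_rot: [-1.722, -2.626, 0.0]
contact_force: [-1.5, 2.6, -13.0]
opening: 0.257
grasp_force: 59.4
time_s: 12.6
position: [0.5787, -0.1297, 0.1088]
ee_rot: [-1.723, -2.626, -0.0]
contact_force: [-1.3, 1.9, -12.7]
opening: 0.258
grasp_force: 59.5
```

```bash
python3 -m jog '0.0003 -0.0008 0 0 -1;0 0 0 0 -1;0 0 -0.003 0 -1;0 0 -0.003 0 -1;0 0 0 0 -1'
python3 -m jog '0 0 -0.003 0 -1;0 0 -0.001 0 -1;0 0 0 0 -1;0 0 0 0 -1'
```

```text
time_s: 13.1
position: [0.5793, -0.1311, 0.1026]
ee_rot: [-1.724, -2.626, -0.0]
contact_force: [-0.6, 2.1, -8.3]
opening: 0.257
grasp_force: 59.7
time_s: 13.5
position: [0.5793, -0.1311, 0.0989]
ee_rot: [1.724, 2.626, -0.0]
contact_force: [-1.0, 2.5, -5.4]
opening: 0.259
grasp_force: 60.4
```

```bash
python3 -m jog '0 0 -0.001 0 -1;0 0 0 0 -1;0 0 0 0 -1'; python3 -m jog '0 0 -0.0005 0 -1;0 0 0 0 -1;0 0 0 0 -1;0 0 0 0 -1'
```

```text
time_s: 13.8
position: [0.5795, -0.1314, 0.0986]
ee_rot: [1.724, 2.625, -0.0]
contact_force: [-3.3, 0.9, 6.7]
opening: 0.262
grasp_force: 61.8
time_s: 14.2
position: [0.5796, -0.1315, 0.0985]
ee_rot: [1.724, 2.625, -0.0]
contact_force: [-4.9, 0.5, 12.5]
opening: 0.26
grasp_force: 62.3
```

Run:
```python
from h import *
im=viewer.snapshot("scene")
cv2.imwrite("pics/s4.png",cv2.resize(im[160:350,190:400],None,fx=3,fy=3))
```

```text
(no output)
```

View pics/s4.png

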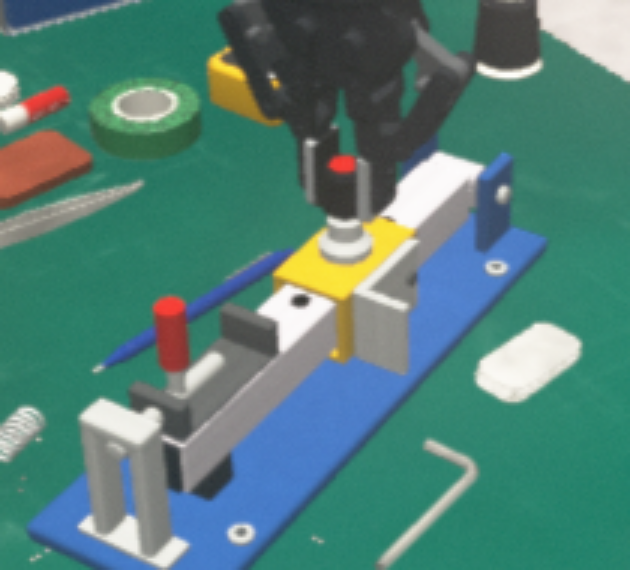

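The section covers the middle hole and only the last hole shows, at (300,300). The first hole is uncovered behind the section, the bolt is in the keeper and the knob is gripped.

```bash
python3 -c "
from station import finish_job; print(finish_job())"
```

```text
the job is handed in; nothing more can be done
None
```

I handed the job in at about 14 s of the 38 s limit: the bolt is home in the keeper, the yellow section is at the next hole (about 39 mm of tool travel) with the pin down, and the gripper still holds the plunger knob at about 60 N; no pass/fail verdict came back.

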